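Wedge the sagging lens mount level

ROBOT

A 6-joint arm with a two-finger parallel gripper is mounted at the origin on the work surface. World frame = base frame: x ahead of the robot, y to its left, z up, the work surface at z = 0. Lengths are in mm, angles in rad, forces in N, time in s.
With the tool pointing down it reaches from about 275 to 825 mm from the base axis. Payload 5.2 kg.
Tool frame: the origin (TCP) lies at the very end of the fingers, on their centre line; the grasp point (between the pads) lies 19 mm behind it; z points along the fingers, y is the direction in which the jaws open and shut (so a half turn about z gives the same grasp; the last joint's range is limited). The gripper opens to 93 mm and grips with 3 to 60 N. Pads are 15 mm wide; open, the fingers measure 128 mm over their backs; the gripper's body (75 mm by 188 mm) begins 65 mm behind the grasp point.
Start: joints at [-0.203, 0.259, 1.535, -0, 1.348, -0.203], TCP at [550.005, 0.023, 218.653] pointing down, gripper open.
Joint ranges: [-3.14, 3.14], [-0.91, 2.08], [0.19, 2.58], [-1.22, 4.36], [0.22, 2.71], [-3.12, 3.12]. Speed limits (rad/s): [2.57, 2.57, 3.14, 3.14, 3.14, 3.14].

INTERFACE

Orientations are given as [roll, pitch, yaw] about the fixed x, y, z axes, in that order (R = Rz(yaw) Ry(pitch) Rx(roll)).
In Python, from bench import robot gives the robot as it stands. The module is installed in compiled form; this text tells all that it offers. Calls block until the motion is done:
- robot.move_ptp(position, orientation): joint-space move of the TCP to a pose.
- robot.move_linear(position, ori=None, speed=150, f_stop=None): straight line of the TCP; ori=None keeps the orientation; speed is the mean speed in mm/s. With f_stop (N) it stops when the force on the tool has changed by that much, and returns True; else False.
- robot.move_j(angles): joint-space move.
- robot.move_gripper(opening): opening from 0.0 (shut) to 1.0 (fully open); the grip force is fixed at half the most; returns when the fingers have stopped.
- robot.sleep(seconds).
- robot.inverse_kinematics(position, orientation): joint angles nearest the present ones, or None.
- robot.get_image(name): name is "scene" or "side" or "wrist"; returns a dict with "img" (480x640x3 uint8, blue, green, red), "fovy" (degrees; the focal length in pixels is half the picture's height over the tangent of half this angle, whatever the lens; pixels are square), "cx", "cy" (the principal point, pixels), "eye" and "orientation" of the camera in the world. Camera axes: x right, y down, z forward; pixel columns grow to the right and rows downward; lengths in mm; the calibration is good to about 2 mm. The wrist camera is an equidistant fisheye: a pixel r from the principal point sees the ray r / f radians off the axis. A picture is of the moment at which its call begins. There is no depth.
A pose or a line that the arm cannot do raises robot.MotionError and nothing moves.
- robot.hand_in(): hands the job in, once; it reports no verdict.
Readings, each from a call of its own:
- robot.current_t(): time.
- robot.current_qpos(): joint angles.
- robot.current_joint_vel(): joint speeds.
- robot.current_joint_efforts(): joint torques, N m.
- robot.current_tcp_pos(): TCP position.
- robot.current_eef_rot(): TCP orientation.
- robot.current_contact_force(): force on the tool from outside, world axes, zero at the start.
- robot.current_ft_torque(): the same for the moment, N m.
- robot.current_gripper_width(): opening from 0.0 (shut) to 1.0 (fully open).
Only numpy, scipy, OpenCV 4.12 (cv2) and the standard library are available. Lean on these libraries where they do the work, as an engineer would, in place of code of your own. Each camera call takes 0.05 s, during which the arm holds its last target. There are 200 camera calls.

TASK

The hinged plate of the lens mount sags at its free edge. Take the orange wedge, lay it on the slab square to the middle of that edge with its thin toe just underneath, and push it in until the plate is level against its stops and the wedge is snug, so that it stays tight by itself when you let go. Do not overforce the wedge, do not touch the mount itself, and leave the jar, the screwdriver and the case where they are.

Things in the scene. Friction and masses are not known exactly. Their poses are not given: they have to be found in the camera images.
- mount: Fixed lens mount: grey frame with a hinged aluminium plate 158 x 118 x 8 mm between side rails. Origin: beneath the middle of the plate's free edge, 2.5 mm below to 2.5 mm above the slab (slab z = 0). +x runs under the plate from free edge to hinge (the way the wedge goes in), y along the edge. The space under the plate is 132 mm wide, 155 mm deep. Lens ring: 125 mm high, 95 to 135 mm behind the edge.
- stop (a point): Top of one of the two steel stop posts (20 x 14 mm) at the corners of the free edge, mount x 20 mm, y +76 and -76 mm, z 54 mm. Their lugs stop the plate when it is level.
- carrier (a joint): Hinge angle of the plate: 0 = level, against its stops; -0.055 rad = sagging as at the start. The hinge is 160 mm behind the free edge, so 1 mm at the edge is 0.006 rad. The plate falls freely (about 0.55 kg, 2 to 3.5 N at the edge). At 0 the stops hold it firmly and pushing the wedge farther only tightens it.
- nose (a point): Lowest point, at mid width, of the round steel bar (10 mm thick, 110 mm long) under the plate's free edge, which rides on the wedge's ramp: 18 mm above the mount's origin when level, 9 mm when sagging. A red mark on the plate shows the middle.
- wedge: Loose orange plastic wedge, 150 mm long (x), 36 mm wide (y), 0.14 kg. Origin: centre of the underside. The ramp rises 1 in 5 from the toe (x = +75 mm, 3 mm thick) to x = -35 mm (25 mm thick); behind it is the heel block. The plate becomes level when the nose is 60 to 90 mm behind the toe, depending on the mount's height. Friction (0.5 to 0.7) keeps the wedge where it is left.
- heel (a point): Centre of the wedge's square heel block, 40 mm long, 36 mm wide (grip across this), 40 mm high; 130 mm behind the toe. Pushing under the plate's weight alone takes 4 to 9 N; with the plate at its stops the push climbs by roughly 15 N per mm. Snug: a push of about 15 to 20 N. More than 22 N between wedge and plate (a push of 30 N or so) is overforced.
- toe (a point): Middle of the wedge's thin front edge, at its underside (wedge x = +75 mm).
- jar: White jar with a blue cap, 54 mm across, 68 mm high, origin at the centre of its foot; leave alone.
- driver: Red-handled screwdriver lying on the slab, about 200 mm long along x, origin mid-length on the slab; leave alone.
- case: Grey filter case 90 x 65 x 32 mm, origin at the centre of its underside; leave alone.
Things that resemble listed ones, but are neither listed nor needed, are in the scene too. Several things have the shape of the wedge; the one meant has the colours described above.

How it is judged:
By the outcome, as a careful person would: the job done as asked, in the order asked, and still so for the second after the job is handed in, with the robot touching nothing.
It also fails if it takes over 54 s, if anything falls off the work surface, if the arm or the gripper's body presses on something with over 40 N, if the wrist force passes 120 N, or if a joint passes its speed limit or range.

## Working session

There is one attempt and no reset: what is moved stays moved. The work goes in short steps, each a Python script; the robot and the scene stay as the last script left them, time stands still between calls to the robot, and variables do not carry over. Pictures are saved under pics/ and viewed, about 8 in all and at most 12, crops included, and the job is handed in when it is done.

```bash
mkdir -p pics; cat > h.py <<'E'
import numpy as np, cv2
from bench import robot
from scipy.spatial.transform import Rotation as Ro
def R(o):
    o=np.array(o,float)
    return o if o.shape==(3,3) else (Ro.from_quat(o).as_matrix() if o.size==4 else Ro.from_euler('xyz',o).as_matrix())
def ray(c,u,v):
    f=240/np.tan(np.radians(c['fovy'])/2); x,y=u-c['cx'],v-c['cy']
    if c.get('fish'):
        r=np.hypot(x,y)+1e-9; t=r/f; d=np.array([x/r*np.sin(t),y/r*np.sin(t),np.cos(t)])
    else: d=np.array([x/f,y/f,1.])
    return np.array(c['eye'],float),R(c['orientation'])@d
def onz(c,u,v,z):
    e,d=ray(c,u,v); return e+d*(z-e[2])/d[2]
def two(c1,p1,c2,p2):
    (a,d),(b,g)=ray(c1,*p1),ray(c2,*p2); s=np.linalg.lstsq(np.c_[d,-g],b-a,rcond=None)[0]
    p,q=a+s[0]*d,b+s[1]*g; return (p+q)/2,np.linalg.norm(p-q)
def img(n,save=None):
    c=robot.get_image(n); c['fish']=n=='wrist'
    if save: cv2.imwrite(f'pics/{save}.png',c['img'])
    return c
E
python3 - <<'E'
from h import *
import pickle
C={n:img(n,n+'0') for n in('scene','side','wrist')}
pickle.dump(C,open('c0.pkl','wb'))
for n,c in C.items(): print(n,c['fovy'],c['cx'],c['cy'],c['eye'],c['orientation'])
print(robot.current_eef_rot(),robot.current_t())
E
```

```text
scene 51.59090932077795 318.58730499301333 244.73404828965693 [1073.67208055 -686.14823439  587.7070783 ] [-2.13707192  0.01367309  0.64082367]
side 46.08095534481241 315.7494272137297 230.6943464695986 [  22.9687717  -650.30104751  898.36131304] [-2.33929684  0.00547311 -0.73823982]
wrist 65.70646984690485 318.4815311162647 240.42700275900577 [550.266215    64.26963234 383.79966765] [2.90266416e+00 3.51004272e-04 4.44928867e-04]
[-3.14024208e+00 -2.97671524e-04  1.57079332e+00] 0.15
```

View pics/scene0.png

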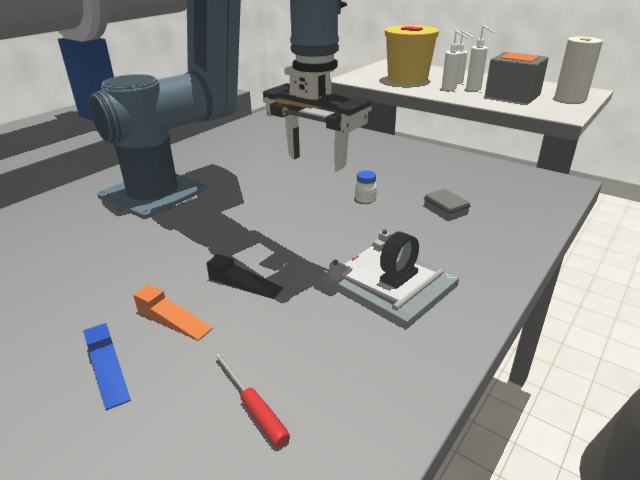

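View pics/side0.png

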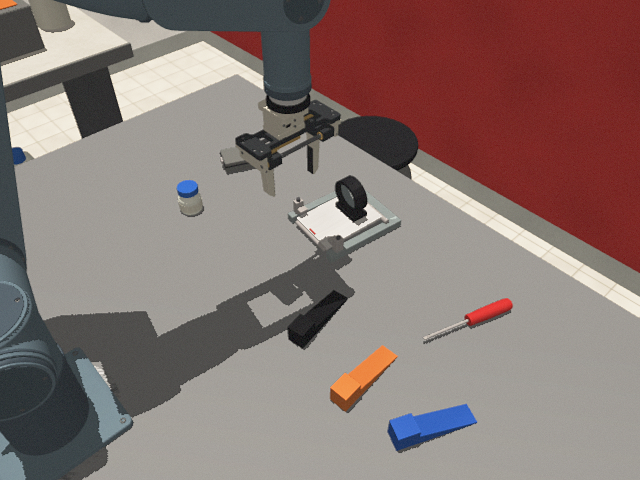

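View pics/wrist0.png

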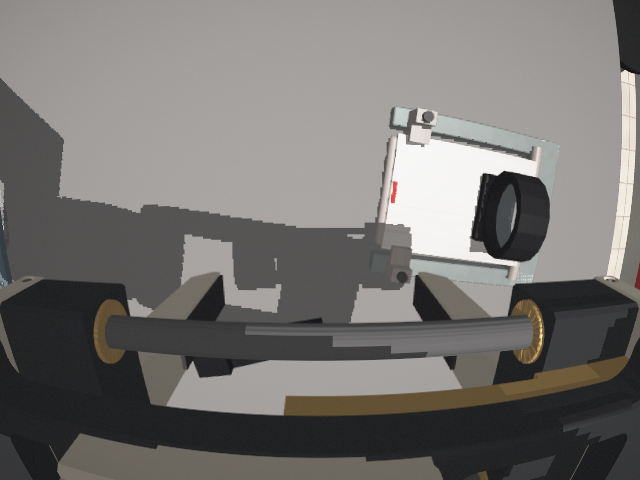

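Scene view: the orange wedge has its heel at (148,295) and toe at (203,332). The mount's red mark is at (355,258) in scene, (312,232) in side and (394,192) in wrist. A black decoy wedge lies in front of the mount. Next I'll measure these points.

```bash
python3 - <<'E'
from h import *
import pickle
C=pickle.load(open('c0.pkl','rb')); np.set_printoptions(precision=1,suppress=True)
def mask(c,lo,hi):
    return cv2.inRange(cv2.cvtColor(c['img'],cv2.COLOR_BGR2HSV),lo,hi)
def cnt(m,box):
    k=np.zeros_like(m);x0,y0,x1,y1=box;k[y0:y1,x0:x1]=m[y0:y1,x0:x1]
    return max(cv2.findContours(k,0,1)[0],key=cv2.contourArea)
for n,b in(('scene',(110,270,230,360)),('side',(310,330,420,420))):
    c=C[n];q=cnt(mask(c,(5,120,60),(20,255,255)),b)
    p=cv2.approxPolyDP(q,3,True)[:,0]
    for u in p: print(n,'orange',u,onz(c,*u,0)[:2],onz(c,*u,3)[:2],onz(c,*u,40)[:2])
m={}
for n,b in(('scene',(340,248,370,270)),('side',(300,220,325,245)),('wrist',(380,170,405,215))):
    c=C[n];k=mask(c,(0,120,60),(10,255,255))|mask(c,(172,120,60),(180,255,255))
    m[n]=cv2.minAreaRect(cnt(k,b));print(n,'red',m[n],onz(c,*m[n][0],27))
for a,b in(('scene','side'),('scene','wrist'),('side','wrist')): print(a,b,*two(C[a],m[a][0],C[b],m[b][0]))
K=[{'scene':(384,232),'side':(297,199),'wrist':(428,117)},{'scene':(336,262),'side':(338,238),'wrist':(401,277)}]
for k in K:
  for a,b in(('scene','side'),('scene','wrist'),('side','wrist')): print('knob',a,b,*two(C[a],k[a],C[b],k[b]))
w=C['wrist']
for u in((396,137),(379,250),(540,148),(517,278)): print('bar',u,onz(w,*u,20))
s=C['scene']
for u,z in(((281,297),0),((283,288),3),((210,262),40),((234,262),40),((356,190+10),0)): print('black/jar',u,onz(s,*u,z))
E
```

```text
scene orange [134 294] [ 330.8 -297.7] [ 334.6 -299.7] [ 381.4 -324.2]
scene orange [140 312] [ 385.3 -324.1] [ 388.8 -325.9] [ 432.1 -348.7]
scene orange [198 340] [ 528.  -311.5] [ 530.8 -313.4] [ 565.1 -337. ]
scene orange [211 329] [ 525.4 -279.3] [ 528.2 -281.4] [ 562.8 -307. ]
scene orange [166 299] [ 393.5 -271.4] [ 397.  -273.6] [ 439.8 -299.7]
scene orange [157 288] [ 351.5 -259.6] [ 355.1 -261.8] [ 400.6 -288.6]
scene orange [147 285] [ 327.3 -265. ] [ 331.2 -267.1] [ 378.1 -293.6]
side orange [395 354] [ 530.7 -304.8] [ 529.  -305.9] [ 508.1 -320.1]
side orange [382 345] [ 527.5 -274.7] [ 525.8 -276. ] [ 505.1 -291.5]
side orange [330 387] [ 394.  -272.9] [ 392.7 -274.2] [ 377.5 -289.7]
side orange [331 399] [ 379.1 -291.2] [ 378.  -292.4] [ 363.3 -307.2]
side orange [346 410] [ 383.9 -323.8] [ 382.7 -324.9] [ 367.8 -338.3]
side orange [394 360] [ 519.6 -312.3] [ 518.  -313.4] [ 497.5 -327.3]
scene red ((354.60003662109375, 257.70001220703125), (0.8944270610809326, 5.813776969909668), 63.43495178222656) [628.5  19.4  27. ]
side red ((312.0, 231.0), (5.656854152679443, 0.0)
[... 300 characters left out ...]
8846452480383
knob scene side [645.9 104.6  52.9] 2.1244333084721023
knob scene wrist [648.4  98.3  55.7] 0.4894954540471342
knob side wrist [644.5  99.   59.7] 5.515829100183082
knob scene side [628.7 -47.5  52.8] 2.2210733483062373
knob scene wrist [629.7 -50.4  56. ] 2.921640126786631
knob side wrist [627.5 -50.8  55.4] 2.5254533573261333
bar (396, 137) [626.2  80.1  20. ]
bar (379, 250) [612.1 -34.4  20. ]
bar (540, 148) [793.3  80.2  20. ]
bar (517, 278) [778.8 -68.7  20. ]
black/jar (281, 297) [ 566.9 -139.3    0. ]
black/jar (283, 288) [ 554.5 -118.5    3. ]
black/jar (210, 262) [ 416.9 -174.1   40. ]
black/jar (234, 262) [ 455.3 -146.6   40. ]
black/jar (356, 200) [464.8 277.3   0. ]
```

Fixes: wedge axis from (380,-308) to (528.5,-294.5), 149 mm long against 150 nominal, yaw 0.091, heel centre (400,-306). The mount knobs are 150 mm apart (152 nominal), giving yaw -0.12 and origin about (619,26.5). These hold together, so I'll pick the wedge.

```bash
python3 - <<'E'
from h import *
pi=np.pi; o=[pi,0,0.091]
robot.move_ptp([400,-306,90],o)
img('wrist','w_pick')
robot.move_linear([400,-306,7],speed=100,f_stop=10)
print('down',robot.current_tcp_pos(),robot.current_contact_force())
robot.move_gripper(0.0); print('w',robot.current_gripper_width()*93)
robot.move_linear([400,-306,95],speed=120)
th=-0.12; O=np.array([619,26.5]); ax=np.array([np.cos(th),np.sin(th)])
p=O-ax*(130+20)
robot.move_linear([*p,95],[pi,0,th],speed=200)
print(robot.current_tcp_pos(),robot.current_eef_rot(),robot.current_gripper_width()*93,robot.current_t(),robot.current_qpos())
robot.move_linear([*p,20],speed=100)
img('wrist','w_place');img('scene','s_place');img('side','d_place')
a=cv2.imread('pics/s_place.png')[180:380,180:480];b=cv2.imread('pics/d_place.png')[150:350,150:450]
cv2.imwrite('pics/pl.png',np.vstack([cv2.resize(a,None,fx=1.5,fy=1.5),cv2.resize(b,None,fx=1.5,fy=1.5)]))
E
```

```text
down [ 400.40174151 -306.34573244    7.46727305] [-0.85410201 -0.67440046  0.36777151]
w 35.785831952889694
[469.98508154  43.95261364  94.96779033] [ 3.14142522e+00  1.00839006e-04 -1.20563199e-01] 35.550845948941756 6.2917 [-1.43555056e-01  2.47100912e-01  1.88614931e+00 -2.00597920e-04
  1.00843940e+00  1.54791142e+00]
```

View pics/w_place.png

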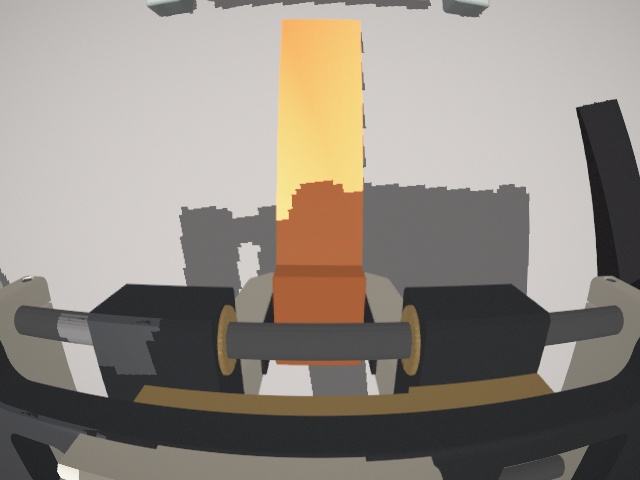

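View pics/pl.png

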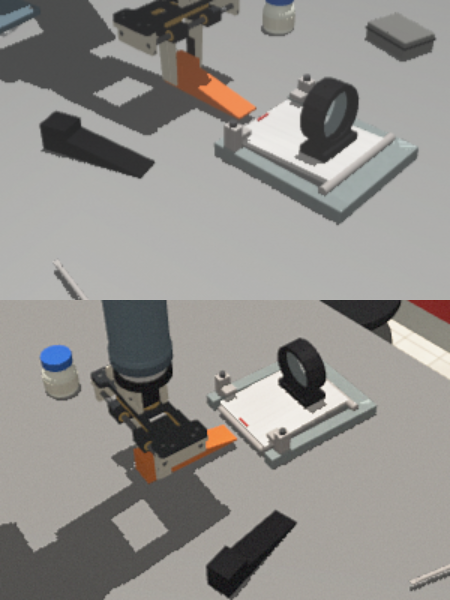

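The wrist view shows the wedge toe centred at column 321, row 20. The mount's rail fronts are at columns 148–488 (middle 318), row ~14 on both sides, so it is square and centred to about 1 mm. I'll lay it down, let it settle, regrip and slide it in with force watching.

```bash
cat >> h.py <<'E'
th=-0.12; O=np.array([619,26.5]); ax=np.array([np.cos(th),np.sin(th)]); pi=np.pi
def adv(): return float((robot.current_tcp_pos()[:2]-O)@ax)+130   # nominal toe, mount x
def fx(): return float(robot.current_contact_force()[:2]@ax)
def to(s,speed,f=None): 
    return robot.move_linear([*(O+ax*(s-130)),robot.current_tcp_pos()[2]],speed=speed,f_stop=f)
E
python3 - <<'E'
from h import *
p=O-ax*150
print(robot.move_linear([*p,5],speed=30,f_stop=4),robot.current_tcp_pos(),robot.current_contact_force())
robot.move_gripper(0.6); robot.sleep(.2)
z=max(robot.current_tcp_pos()[2],7)
robot.move_linear([*p,z],speed=20)
print('free',robot.current_contact_force())
robot.move_gripper(0.0); print('grip',robot.current_gripper_width()*93,robot.current_contact_force(),adv())
for s in(0,15,30,45,55):
    h=to(s,40,12); print(s,h,round(adv(),1),robot.current_contact_force().round(1),round(robot.current_t(),1))
    if h: break
img('wrist','w_in');img('scene','s_in');img('side','d_in')
a=cv2.imread('pics/s_in.png')[210:330,220:480];b=cv2.imread('pics/d_in.png')[160:280,200:460]
cv2.imwrite('pics/in.png',np.vstack([cv2.resize(a,None,fx=2.4,fy=2.4),cv2.resize(b,None,fx=2.4,fy=2.4)]))
E
```

```text
True [470.0854659   44.45461602   6.65950502] [0.39568034 0.79215613 2.7423271 ]
free [-0.43847465  0.50181439  0.09841894]
grip 35.64659768377349 [ 0.53190523  0.61965492 -0.36507041] -19.998129264476802
0 False 0.4 [0.6 0.5 0.2] 9.9
15 False 15.4 [ 0.2 -0.1  0.6] 10.4
30 True 24.1 [ 1.9 -0.7  3. ] 10.8
```

View pics/in.png

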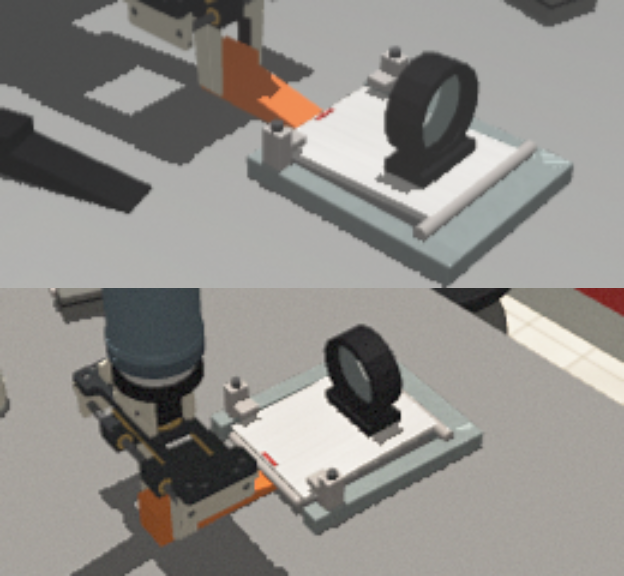

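View pics/w_in.png

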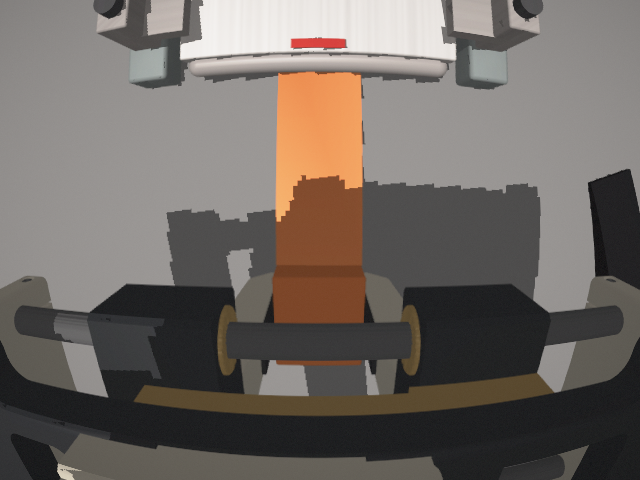

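Wedge centre (column 319.5) matches the red mark (319) and the bar is square. Contact was made at about 24 mm. I'll continue more slowly.

```bash
python3 - <<'E'
from h import *
for s in(34,44,52,60,65,70,75,80,85,90):
    h=to(s,15,11); print(s,h,round(adv(),2),robot.current_contact_force().round(1),round(fx(),1),round(robot.current_t(),1))
    if h: break
E
```

```text
34 True 24.08 [-1.4  0.9  3.7] -1.5 11.3
```

```bash
python3 - <<'E'
from h import *
print(robot.current_tcp_pos(),robot.current_contact_force(),robot.current_ft_torque())
for s,f in((24.5,15),(25,15),(26,15),(30,15),(40,15)):
    h=to(s,6 if s<30 else 12,f); print(s,h,round(adv(),2),robot.current_contact_force().round(1),round(fx(),1),robot.current_gripper_width()*93,round(robot.current_t(),1))
    if h: break
E
```

```text
[513.85747258  39.28852641   6.95120035] [-1.38921914  0.86051217  3.68361175] [ 0.02054843  0.03779845 -0.08329284]
24.5 False 24.1 [-0.6  0.   4.8] -0.6 35.78381617644001 11.6
25 False 24.12 [-2.3  1.2  6.4] -2.4 36.02463997106661 11.8
26 False 24.06 [-5.1  0.9  8.8] -5.2 36.12360422780406 12.1
30 False 25.49 [-11.6   0.8  16.2] -11.6 35.72317497528668 12.6
40 False 35.12 [-12.4   1.8  18.1] -12.6 35.622733149989074 13.6
```

Upward force is building (18 N), so the grip is loading the wedge vertically and spoiling the push reading. I'll let go and push the heel from behind with closed fingers, whose 35 mm flat front keeps the wedge square.

```bash
python3 - <<'E'
from h import *
print('z',robot.current_tcp_pos()[2],robot.current_eef_rot())
robot.move_gripper(0.6); robot.sleep(.2)
print('free',adv(),robot.current_tcp_pos()[2],robot.current_contact_force().round(1))
s=adv(); q=O+ax*(s-130)
robot.move_linear([*q,75],speed=150)
robot.move_gripper(0.0)
q=O+ax*(s-130-42)
robot.move_linear([*q,75],speed=150)
robot.move_linear([*q,14],speed=100)
f0=fx(); print('f0',f0,robot.current_contact_force().round(1))
h=to(s-20,20,3); print('touch',h,adv()-s,fx(),robot.current_tcp_pos(),robot.current_t())
img('wrist','w_push')
E
```

```text
z 6.80444610854294 [ 3.14145603  0.01533755 -0.11895196]
free 40.00375342759524 6.759369083403799 [0.9 0.2 0.5]
f0 -0.041857114394891905 [-0.1 -0.1  0. ]
touch True -35.44366293931283 -0.9599932620517497 [494.46399821  41.53181251  13.91753622] 17.7
```

View pics/w_push.png

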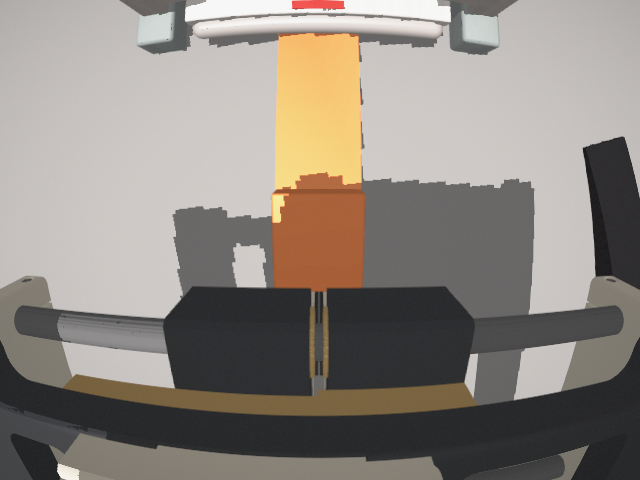

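Fingers are square behind the heel and the wedge is still centred (318 against the red mark at 319). Now the push.

```bash
python3 - <<'E'
from h import *
t=adv()   # commanded target tracking
t0=t; k=0
while t<t0+75:
    st=4 if (t-t0)<20 and -fx()<9 else (2 if -fx()<9.5 else .4)
    t+=st
    h=to(t,14 if st>1 else 3,12)
    robot.sleep(.03); F=np.mean([fx() for _ in range(4)]); k+=1
    print(round(t-t0,1),h,round(adv()-t0,2),round(F,1),robot.current_contact_force().round(1)[2],round(robot.current_tcp_pos()[2],1),round(robot.current_t(),1))
    if F<-15.5 or robot.current_t()>38 or h: break
E
```

```text
4.0 False 2.24 -5.0 2.5 13.4 18.2
8.0 False 6.48 -5.3 3.4 13.0 18.7
12.0 False 10.85 -5.4 3.1 12.8 19.2
16.0 False 15.22 -5.1 3.2 12.5 19.6
20.0 False 19.74 -5.1 2.0 12.4 20.1
22.0 False 22.1 -3.5 0.1 12.4 20.4
24.0 False 24.17 -3.4 -0.2 12.3 20.8
26.0 False 26.19 -3.3 0.8 12.3 21.1
28.0 False 28.07 -4.0 0.1 12.3 21.4
30.0 False 28.21 -7.7 7.0 12.2 21.7
32.0 False 28.33 -13.1 8.6 12.0 22.1
32.4 False 28.31 -13.7 9.6 11.7 22.4
32.8 False 28.29 -13.6 10.5 11.4 22.7
33.2 False 28.25 -15.7 10.8 11.0 23.1
```

The wedge stopped advancing at about 60 mm of engagement and the force is climbing, so it is probably at the stops. But the vertical command is ratcheting down and adding friction, so I'll take that out and continue with a fixed z.

```bash
python3 - <<'E'
from h import *
a0=adv(); t=a0+4.95
def go(t,z,v): robot.move_linear([*(O+ax*(t-130)),z],[pi,0,th],speed=v)
def rep(z): 
    robot.sleep(.05); F=np.mean([robot.current_contact_force() for _ in range(4)],axis=0)
    print(z,round(t-a0,2),round(adv()-a0,2),F.round(1),round(F[:2]@ax,1),robot.current_eef_rot()[1].round(4),round(robot.current_tcp_pos()[2],2),round(robot.current_t(),1)); return F
z=11.0
for z in(12,13,14):
    F=rep(z) if 0 else (go(t,z,10),rep(z))[1]
    if F[2]<2: break
while F[:2]@ax>-16.5 and t<a0+9:
    t+=.4; go(t,z,3); F=rep(z)
    if F[2]>3: z+=.5
    if F[2]<-1: z-=.5
img('wrist','w_f');img('scene','s_f');img('side','d_f')
a=cv2.imread('pics/s_f.png')[210:330,220:480];b=cv2.imread('pics/d_f.png')[160:280,200:460]
cv2.imwrite('pics/f.png',np.vstack([cv2.resize(a,None,fx=2.4,fy=2.4),cv2.resize(b,None,fx=2.4,fy=2.4)]))
E
```

```text
12 4.95 0.41 [-13.8   1.    4.8] -13.8 0.0086 11.03 23.4
13 4.95 0.33 [-9.8  1.6 -1.8] -9.9 0.0091 11.25 23.7
13 5.35 0.38 [-11.3   1.3  -0.6] -11.3 0.0099 11.25 24.0
13 5.75 0.35 [-12.4   1.4   0.6] -12.5 0.0106 11.28 24.4
13 6.15 0.36 [-12.5   1.5   1.5] -12.6 0.0114 11.27 24.7
13 6.55 0.34 [-14.3   1.    3.4] -14.4 0.0121 11.26 25.0
13.5 6.95 0.37 [-13.8   1.1  -0.2] -13.8 0.013 11.28 25.4
13.5 7.35 0.41 [-14.2   1.2  -0.2] -14.2 0.0137 11.29 25.8
13.5 7.75 0.4 [-15.8   0.7   1.2] -15.8 0.0144 11.29 26.1
13.5 8.15 0.44 [-17.5   1.    3.7] -17.5 0.0151 11.3 26.4
```

View pics/f.png

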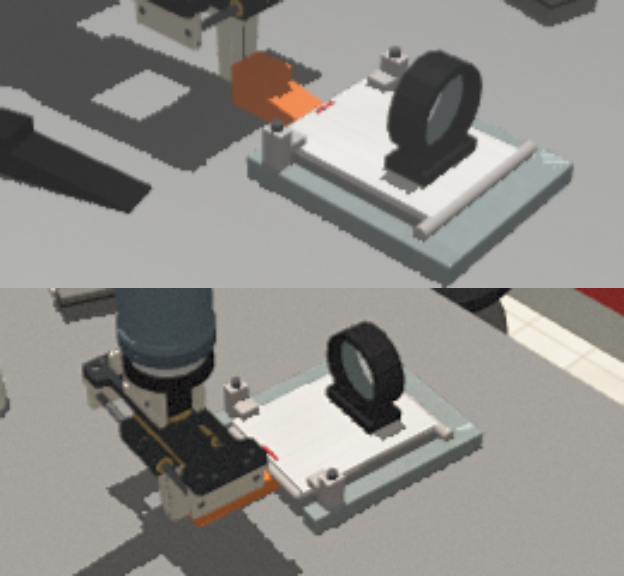

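The plate has risen and the push is 17.5 N. I'll check the rise from the red mark, before against now, in both fixed cameras.

```bash
python3 - <<'E'
from h import *
import pickle
C=pickle.load(open('c0.pkl','rb'))
def red(im,b,):
    x0,y0,x1,y1=b; i=im[y0:y1,x0:x1].astype(int); w=np.clip(i[...,2]-np.maximum(i[...,0],i[...,1])*1.6,0,None)
    h=cv2.cvtColor(i.astype(np.uint8),cv2.COLOR_BGR2HSV)[...,0]; w=w*((h<5)|(h>172))
    m=cv2.moments(w.astype(np.float32)); return m['m10']/m['m00']+x0,m['m01']/m['m00']+y0
B={'scene':(345,245,368,268),'side':(300,218,325,245)}
f=lambda n,k:cv2.imread(f'pics/{k}_{n}.png')
for n in('in','f'):
    p={'scene':red(f(n,'s'),B['scene']),'side':red(f(n,'d'),B['side'])}
    print(n,p,*two(C['scene'],p['scene'],C['side'],p['side']))
p={k:red(C[k]['img'],B[k]) for k in B};print('start',p,*two(C['scene'],p['scene'],C['side'],p['side']))
a=[cv2.resize(f(n,'s')[225:285,310:400],None,fx=6,fy=6,interpolation=cv2.INTER_CUBIC)[:, :400] for n in('in','f')]
b=[cv2.resize(f(n,'d')[190:240,280:346],None,fx=6,fy=4.8,interpolation=cv2.INTER_CUBIC) for n in('in','f')]
b=[cv2.copyMakeBorder(x,0,0,0,400-x.shape[1],0) for x in b]
cv2.imwrite('pics/cmp.png',cv2.resize(np.vstack([np.hstack(a),np.hstack(b)]),(800,600)))
E
```

```text
in {'scene': (354.449257434655, 257.400371280275), 'side': (312.10306223841434, 230.95982878436695)} [623.00633651  28.17390238  21.32195214] 1.0822247611316957
f {'scene': (354.6600142275991, 254.30648612045442), 'side': (311.785648855129, 228.0479389330689)} [623.10636971  28.99827288  29.00031506] 2.116104197185488
start {'scene': (354.4065533930009, 257.7839805833934), 'side': (312.07102951021466, 231.07102951021466)} [623.04961402  28.23317588  20.59289675] 1.5536142874541088
```

View pics/cmp.png

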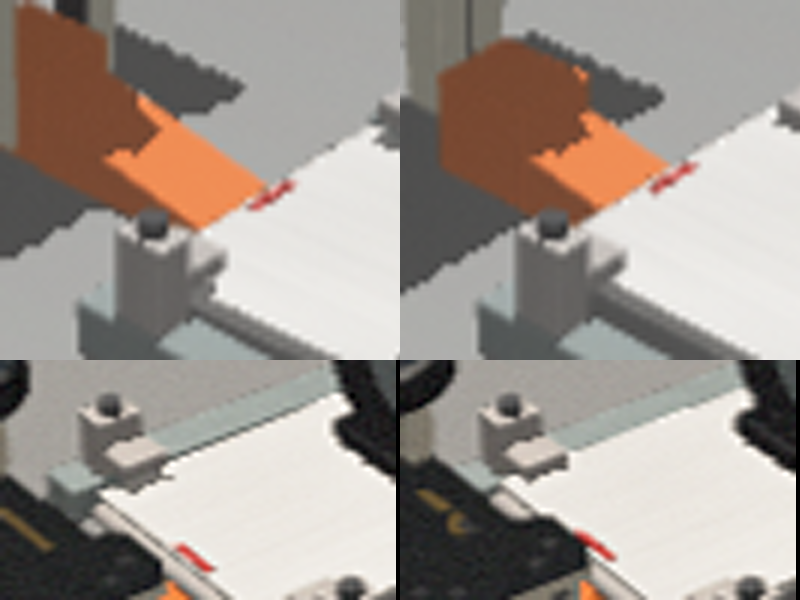

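The mark rose 8.4 mm, as expected for level, and the lugs now meet the plate. One small finishing push with the vertical load relieved, then back off and check that it stays.

```bash
python3 - <<'E'
from h import *
a0=adv(); t=a0+7.7; z=14.1
for d in(0,.4,.8,1.2,1.6):
    robot.move_linear([*(O+ax*(t+d-130)),z],[pi,0,th],speed=3); robot.sleep(.05)
    F=np.mean([robot.current_contact_force() for _ in range(6)],axis=0); print(d,round(adv()-a0,2),F.round(1),round(F[:2]@ax,1))
    if F[:2]@ax<-17: break
    if F[2]>2: z+=.4
robot.move_linear([*(O+ax*(a0-40-130)),14],[pi,0,th],speed=40)
robot.move_linear([*(O+ax*(a0-60-130)),150],[pi,0,th],speed=150)
print(robot.current_contact_force(),robot.current_t())
img('scene','s_e');img('side','d_e');img('wrist','w_e')
C={'s':img('scene'),'d':img('side')}
E
sed -n 1p /dev/null; python3 - <<'E'
import sys; sys.path.insert(0,'.')
import os; os.chdir('.')
import cv2,numpy as np,pickle
from h import two
C=pickle.load(open('c0.pkl','rb'))
def red(im,b):
    x0,y0,x1,y1=b; i=im[y0:y1,x0:x1].astype(int); w=np.clip(i[...,2]-np.maximum(i[...,0],i[...,1])*1.6,0,None)
    h=cv2.cvtColor(i.astype(np.uint8),cv2.COLOR_BGR2HSV)[...,0]; w=w*((h<5)|(h>172))
    m=cv2.moments(w.astype(np.float32)); return m['m10']/m['m00']+x0,m['m01']/m['m00']+y0
s,d=[cv2.imread(f'pics/{k}_e.png') for k in'sd']
a,b=red(s,(345,245,368,268)),red(d,(300,218,325,245)); print(a,b,two(C['scene'],a,C['side'],b))
w=cv2.imread('pics/w_e.png')
cv2.imwrite('pics/e.png',np.hstack([cv2.resize(s,(400,300)),cv2.resize(w,(400,300))]))
E
```

```text
0 -0.07 [-15.5   2.   -1.6] -15.6
0.4 0.03 [-16.7   1.5  -0.9] -16.8
0.8 0.01 [-17.3   1.8  -0.4] -17.4
[0.21204939 0.20290789 0.34381034] 30.0833
(354.6816838707692, 254.28803547034602) (311.9938804867478, 228.07451403428217) (array([623.32519649,  28.60134841,  29.22170015]), np.float64(1.8656563190864182))
```

View pics/e.png

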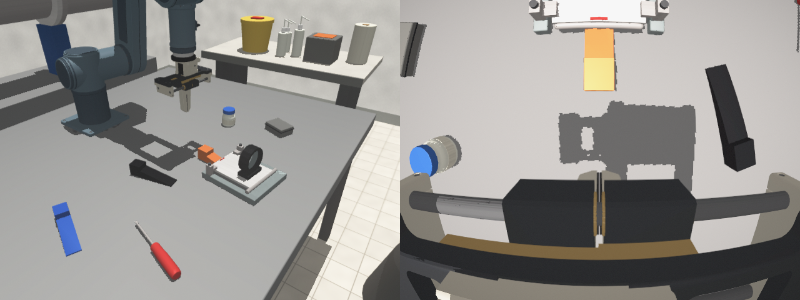

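The plate stays up with the robot clear: the mark is at z 29.2, against 20.6 at the start. The wedge is square and centred, and nothing else has moved. Handing in.

```bash
python3 -c "
from bench import robot
robot.hand_in()"
```

```text
the job is handed in; nothing more can be done
```

The wedge is in, the plate looks level against its stops, and both stayed put after I backed the robot off. I then handed the job in, at about 30 s of the 54 s allowed.

**What I did:** I picked up the orange wedge by its heel and laid it square to the middle of the free edge. I slid the toe under while gripping it, then let go and finished by pushing the heel from behind with closed fingers. The last push was about 17.4 N, with almost no vertical load.

**Last checks, with the robot clear:**
- **Plate:** the red mark rose about 8.6 mm (expected about 9). It was the same before and after I let go, and the lugs met the plate in a close-up taken at full push.
- **Wedge:** it sits centred on the red mark and square to the edge.
- **Other items:** the jar, screwdriver and case look unmoved in the pictures; I did not measure them.

**What went less well:**
- **Gripped push:** it built up about 18 N of vertical load and gave an unreliable push reading, which is why I switched to pushing from behind. An early 12 N stop at first contact was a brief spike; the force settled to 2–3 N.
- **Friction in the push:** part of the pushing was done with up to about 11 N pressing down on the heel. That added friction, so I relieved it and repeated the push.

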